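# Knock the flies down and hold the cage gate ajar

## Task

The fly cage is to be held open for a fresh food dish: first knock the flies down by pressing the gas pedal beside the cage fully down to its stop, keeping it down for a good second and letting it come up again. Then open the gate: its barrel bolt sags, so its headed nose has dropped behind the bent-up lip of the keeper; lift the bolt by its ball knob while drawing it back clear of the keeper, swing the gate about 8 cm open at its free edge (never wide open) and finish there, still holding it ajar with the bolt drawn, as the gate springs shut when let go. Leave the dish, the dropper bottle and the forceps where they are.

Things in the scene. Friction and masses are not known exactly. Their poses are not given: they have to be found in the camera images.
- cage: Fixed station: grey base board, 290 x 450 x 12 mm, with an aluminium-framed clear fly cage (200 deep, 270 wide, top 232 mm above the bench) and a gas pedal at its right (y = -0.235). Origin: on the bench below the middle of the cage's front face (x = 0). Axes: +x into the cage, away from the robot, +y left, z up; turned up to 0.2 rad.
- pedal (a joint): Treadle of the gas pedal (64 mm wide, 125 mm long, ribbed rubber on top), hinged at its far end, its near end sprung up. Angle in rad: 0 up (rest), 0.20 down on its stop. Takes about 4 N at the pad to start it and 10 N at the stop; comes up by itself when let go.
- pedal_pad (a point): Point to press: top of the treadle's rubber pad, 90 mm from the treadle's hinge, in the middle of its width; about 77 mm above the bench when up and 17 mm lower at the stop. Moves with the treadle. The cage's side wall is 100 mm to its left, the cage's front face 20 mm farther from the robot.
- bolt (a joint): Slide of the barrel bolt (10 mm rod lying along the gate, 16 mm in front of it), in m: about 0 shot into the keeper (starts at -0.005 to 0.002), 0.042 fully drawn, toward the gate's hinge (cage +y). 1 N of friction. Shot, it keeps the gate shut; from 0.023 on it is clear of keeper and lip.
- bolt_sleeve (a joint): Tilt of the sagging bolt, rad: 0 sagging (rest; about 1 N at the knob), 0.05 level, 0.125 upper stop. Tilts about the rear guide (165 mm above the bench, 45 mm from the gate's hinge line), 115 mm to the hinge side of the knob when shot. The bolt's head passes over the keeper's lip only above about 0.065 (knob 8 mm up; stop at 14 mm); it drops back when let go.
- bolt_knob (a point): Centre of the bolt's black ball knob (22 mm diameter), the place to grip, on a cranked 8 mm steel arm that comes up from the rod, on the gate side. 40 mm above the rod, 54 mm in front of the gate's face, 199 mm above the bench while the bolt sags. Moves with the bolt. Free from above; room for fingers on both sides.
- keeper_lip (a point): Middle of the upper edge of the keeper's bent-up steel lip on the post at the gate's free side, 158 mm above the bench. The rod lies in the lip's 13 mm wide notch and the bolt's head (22 mm diameter, 12 mm long) sits about 5 mm behind it, inside a tall strap staple that keeps the gate shut until the bolt is drawn.
- gate (a joint): Opening angle of the gate in rad: 0 shut; its free edge (right side) swings toward the robot, clockwise seen from above. A hinge spring shuts it (about 2 N at the knob). 0.35 rad is 8 cm at the free edge.
- gate_hinge (a point): On the gate's vertical hinge line, 167 mm above the bench; in the cage's frame at x = -0.004, y = 0.115.
- gate_edge (a point): Front of the gate's free edge, 227 mm from the hinge line, 122 mm above the bench.
- gate_leaf: The gate: aluminium frame with a clear panel, 224 x 174 x 14 mm, carrying the bolt. Origin: foot of the hinge line. Axes as the cage's when shut.
- food_dish: Bystander: flat round tan food dish, 89 mm across and 13 mm high, loose on the bench. Origin under its centre.
- dropper: Bystander: amber dropper bottle, 35 mm across and 98 mm high, loose on the bench. Origin under its centre.
- tweezers: Bystander: steel forceps, 126 mm long (along x), 15 wide, 9 high, lying loose on the bench. Origin under its centre.

How it is judged:
By the outcome, as a careful person would: the job done as asked, in the order asked, and still so for the second after the job is handed in, while the arm keeps its last pose, push and grip.
It also fails if it takes over 48 s, if anything falls off the work surface, if the arm or the gripper's body presses on something with over 40 N, if the wrist force passes 120 N, or if a joint passes its speed limit or range.

## Robot

A 6-joint arm with a two-finger parallel gripper is mounted at the origin on a cart in front of the work surface, level with it; the furniture and walls round the work are solid. World frame = base frame: x ahead of the robot, y to its left, z up, the work surface at z = 0. Lengths are in mm, angles in rad, forces in N, time in s.
With the tool pointing down it reaches from about 350 to 775 mm from the base axis. Payload 7.3 kg.
Tool frame: the origin (TCP) lies between the finger pads; the fingertips stand 14 mm ahead of it and the grasp point (between the pads) lies 5 mm behind it; z points along the fingers, y is the line along which they close (so a half turn about z gives the same grasp; the last joint's range is limited). The gripper opens to 92 mm and grips with 3 to 60 N. Pads are 19 mm wide; open, the fingers measure 130 mm over their backs; the gripper's body (75 mm by 190 mm) begins 47 mm behind the grasp point.
Start: joints at [1.138, 0.342, 1.524, -0, 1.275, -0.146], TCP at [148.499, 503.581, 219.441] pointing down, gripper open.
Joint ranges: [-2.53, 2.53], [-0.77, 2.02], [0.04, 2.7], [-1, 4.14], [0.28, 2.66], [-3.11, 3.11]. Speed limits (rad/s): [2.57, 2.57, 3.14, 3.14, 3.14, 3.14].

## Interface

Orientations are given as [roll, pitch, yaw] about the fixed x, y, z axes, in that order (R = Rz(yaw) Ry(pitch) Rx(roll)).
In Python, from plant import get_obs, cams, close_job gives the robot as it stands. The module is installed in compiled form; this text tells all that it offers.
- The arm moves only by the shell command python3 -m creep 'ROWS'. ROWS is JSON, a list of rows, each an object of numbers: "hand": the opening, from 0 (shut) to 1 (fully open); "tx", "ty", "tz": the shift along the tool's x, y, z in m; "spin": the turn about the tool's z in degrees. In form: [{"hand": .., "tx": .., "ty": .., "tz": .., "spin": ..}, ...]. A call has 1 to 5 rows; each row shifts and turns the commanded pose from where the row before left it, along the tool's axes as they then stand; what a row does not reach is not made up. A row lasts 1/8 s, in which the tool goes at most 62.5 mm and 10.7 degrees, less where a joint would pass 70% of its speed; a pose out of reach is approached as far as the arm can. A call is refused whole if a number of a shift passes 0.0625 or a number of a turn 10.7, either way. A call with a gripper value outside its range is refused whole. The fingers move at their own pace and stop on an object; the grip force is fixed at half the most. Time passes only in rows, so rows that do not move let the fingers close. It gives the time, the measured TCP pose, the force, the opening and the grip force at its end, in the units of the state.
- get_obs(): the state, without advancing time (a new reading comes with each control period).
- cams.capture(name): name is "side" or "top"; returns a dict with "color" (480x640x3 uint8, red, green, blue), "K" (3x3 intrinsics, pixels), "R" (3x3) and "t" (3): a world point X has camera coordinates R X + t. Camera axes: x right, y down, z forward; pixel columns grow to the right and rows downward; lengths in mm; the calibration is good to about 2 mm. A picture is of the moment at which its call begins. There is no depth.
- close_job(): hands the job in; it is judged then, once.
The state is a dict: "time": time; "joint_positions": joint angles; "dq": joint speeds; "tau": joint torques, N m; "tool_pos": TCP position; "tcp_rot": TCP orientation; "contact_force": force on the tool from outside, world axes, zero at the start; "moment": the same for the moment, N m; "grip_width": finger opening in mm; "finger_force": force on a finger pad.
Only numpy, scipy, OpenCV 4.12 (cv2) and the standard library are available. Lean on these libraries where they do the work, as an engineer would, in place of code of your own. Each camera call takes 0.05 s, during which the arm holds its last target. There are 200 camera calls.

## Working session

There is one attempt and no reset: what is moved stays moved. The work goes in short steps, Python scripts to look and compute and a shell command to move; the robot and the scene stay as the last step left them, time stands still between calls to the robot, and variables do not carry over. Pictures are saved under pics/ and viewed, at most 10 in all, crops included, and the job is handed in when it is done.

```bash
mkdir -p pics; python3 - <<'E'
from plant import get_obs,cams
import cv2,json
o=get_obs();print({k:o[k] for k in('time','tool_pos','tcp_rot','grip_width','contact_force')})
for n in('side','top'):
    c=cams.capture(n);cv2.imwrite(f'pics/{n}0.png',c['color'][:,:,::-1]);print(n,c['K'],c['R'],c['t'])
E
```

```text
{'time': 0.0, 'tool_pos': array([148.3396106 , 503.17104038, 218.73096191]), 'tcp_rot': array([-3.14006024e+00, -1.96171206e-04,  2.85478973e+00]), 'grip_width': 91.69210464328681, 'contact_force': array([-0.17521745, -0.39438189, -0.03387604])}
side [[470.71618754   0.         321.84265773]
 [  0.         470.71618754 245.58182147]
 [  0.           0.           1.        ]] [[ 0.99397437 -0.10689706  0.02424809]
 [-0.01936162 -0.38895999 -0.92105117]
 [ 0.1078892   0.91503177 -0.38868596]] [-544.92164474  214.92599819  865.37080633]
top [[597.74123221   0.         309.06700009]
 [  0.         597.74123221 248.57553193]
 [  0.           0.           1.        ]] [[ 0.03781994 -0.99926017  0.00698254]
 [-0.9768764  -0.03844242 -0.2103204 ]
 [ 0.21043323  0.00113323 -0.97760758]] [ 176.57064412  561.00898173 1450.2263091 ]
```

View pics/side0.png

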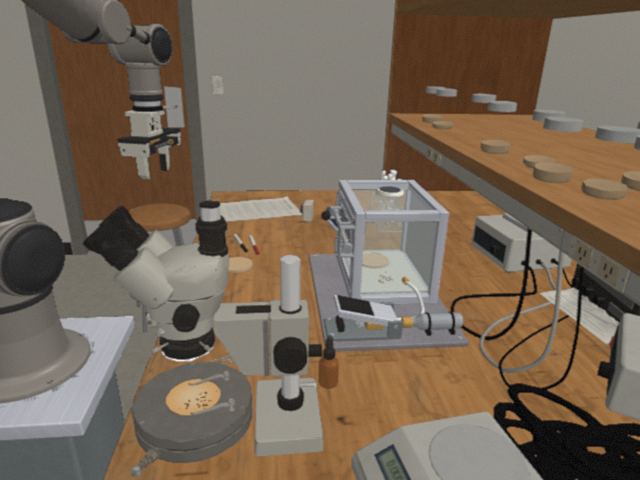

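View pics/top0.png

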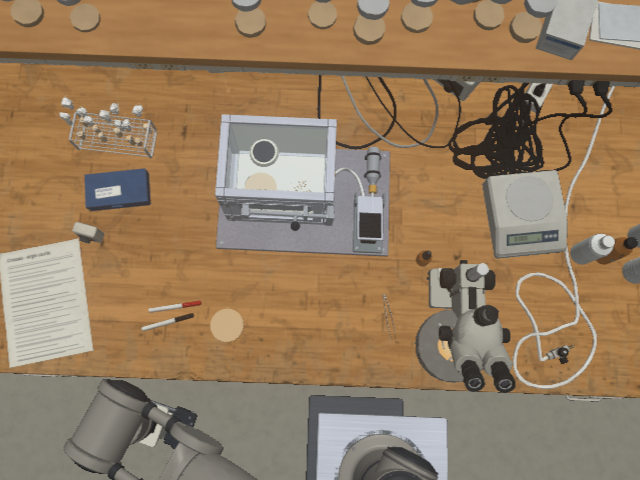

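The side view shows the cage at about (390,240) and the pedal at (365,308). The top view shows the knob at about (295,226), the pedal pad at (370,222), and the board's front corners at about (217,249) and (388,254).

```bash
python3 - <<'E'
import cv2
a=cv2.imread('pics/top0.png')[180:265,205:400];cv2.imwrite('pics/c0.png',cv2.resize(a,None,fx=4,fy=4,interpolation=2))
E
```

```text
(no output)
```

View pics/c0.png

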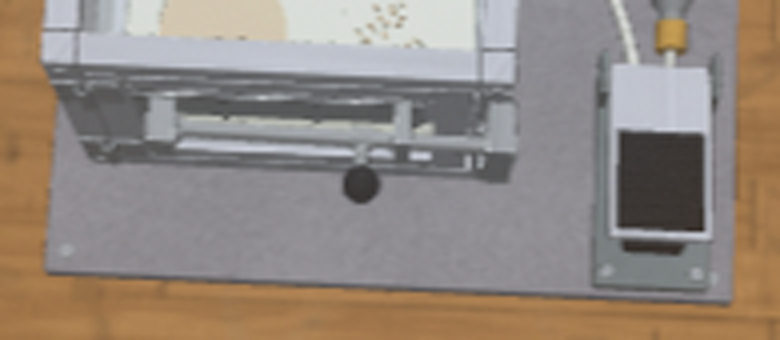

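Crop pixels: knob (361,184), cage top front corners (42,62) and (517,85), board front corners (48,272) and (731,302), pad centre about (661,182).

```bash
cat > h.py <<'E'
import numpy as np
from plant import cams
def ray(c,u,v,z):
    d=c['R'].T@np.linalg.inv(c['K'])@[u,v,1]; o=-c['R'].T@c['t']
    return o+d*(z-o[2])/d[2]
def proj(c,X):
    p=c['K']@(c['R']@np.array(X)+c['t']); return p[:2]/p[2]
E
python3 - <<'E'
from h import *
c=cams.capture('top'); np.set_printoptions(precision=1,suppress=True)
f=lambda u,v,z:ray(c,205+u/4,180+v/4,z)
L=f(42,62,232);R=f(517,85,232);bl=f(48,272,12);br=f(731,302,12)
for a,b in((L,R),(bl,br)): d=a-b;print(a,b,np.linalg.norm(d),np.arctan2(-d[0],d[1]))
d=L-R;y=np.arctan2(-d[0],d[1]);O=(L+R)/2;e=np.array([np.cos(y),np.sin(y)]);n=np.array([-e[1],e[0]])
print('O',O,'knob',f(361,184,199),'pad seen',f(661,182,77))
W=lambda x,yy:O[:2]+x*e+yy*n
print('pad',W(-20,-235),'hinge',W(-4,115),'knob',W(-65,-45), 'kn in cage',(f(361,184,199)-O)[:2]@np.c_[e,n])
s=cams.capture('side')
for X in (f(361,184,199),[*W(-20,-235),77],[*W(0,135),232],[*W(0,-135),232]):print(proj(s,X))
E
python3 -c "
import cv2
a=cv2.imread('pics/side0.png')[170:350,300:480];cv2.imwrite('pics/c1.png',cv2.resize(a,(600,600),interpolation=2))"
```

```text
[631.3 414.8 232. ] [628.5 144.9 232. ] 269.8203289747344 -0.01043499971130645
[556.  437.7  12. ] [553.5  -7.1  12. ] 444.7781512291403 -0.005554753292220768
O [629.9 279.8 232. ] knob [575.6 231.7 199. ] pad seen [615.3  46.4  77. ]
pad [607.5  45.1] hinge [627.1 394.9] knob [564.5 235.5] kn in cage [-53.9 -48.7]
[325.  214.7]
[349.8 302.9]
[338.7 179.2]
[355.6 213.1]
```

View pics/c1.png

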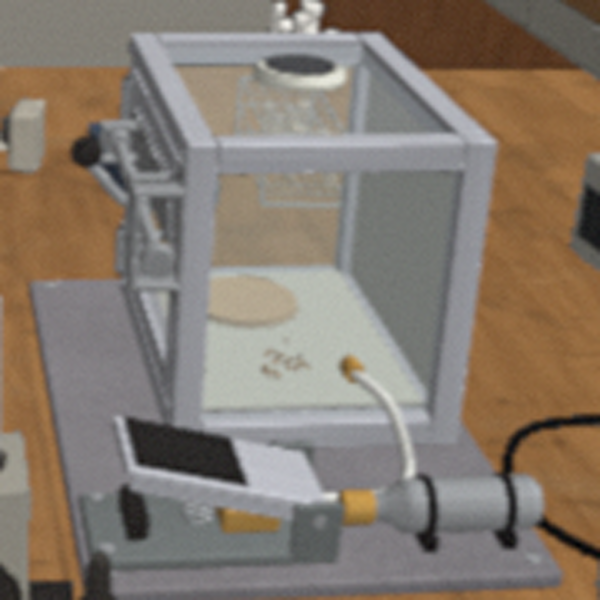

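Both views agree: the knob is at about (576,232,199) and the pad at about (612,46,77). In the side crop the knob is at (87,150) and the pad at (183,448). I'll turn the gripper so its long side runs along x, then go above the pedal.

```bash
python3 -m creep '[{"hand":0,"spin":10.5},{"hand":0,"spin":10.5},{"hand":0,"spin":10.5},{"hand":0,"spin":10.5},{"hand":0,"spin":10.5}]'; python3 -m creep '[{"hand":0,"spin":10.5},{"hand":0,"spin":10.5},{"hand":0},{"hand":0,"tx":-0.04,"ty":0.03},{"hand":0,"tx":-0.04,"ty":0.03}]';python3 -m creep '[{"hand":0,"tx":-0.04,"ty":0.03},{"hand":0,"tx":-0.04,"ty":0.03},{"hand":0,"tx":-0.04,"ty":0.03},{"hand":0,"tx":-0.04,"ty":0.03},{"hand":0}]'
```

```text
invalid input at $[0]: expected keys hand, tx, ty, tz, spin
invalid input at $[0]: expected keys hand, tx, ty, tz, spin
invalid input at $[0]: expected keys hand, tx, ty, tz, spin
```

All five keys are required.

```bash
python3 -m creep '[{"hand":0,"tx":0,"ty":0,"tz":0,"spin":10.5},{"hand":0,"tx":0,"ty":0,"tz":0,"spin":10.5},{"hand":0,"tx":0,"ty":0,"tz":0,"spin":10.5},{"hand":0,"tx":0,"ty":0,"tz":0,"spin":10.5},{"hand":0,"tx":0,"ty":0,"tz":0,"spin":10.5}]'; python3 -m creep '[{"hand":0,"tx":0,"ty":0,"tz":0,"spin":10.5},{"hand":0,"tx":0,"ty":0,"tz":0,"spin":10.5},{"hand":0,"tx":0,"ty":0,"tz":0,"spin":0},{"hand":0,"tx":-0.04,"ty":0.03,"tz":0,"spin":0},{"hand":0,"tx":-0.04,"ty":0.03,"tz":0,"spin":0}]'
```

```text
time: 0.82
tool_pos: [148.4, 503.5, 219.2]
tcp_rot: [-3.141, 0.0, 1.932]
contact_force: [-0.3, 0.3, -0.4]
grip_width: 46.1
finger_force: 0.0
time: 1.45
tool_pos: [208.9, 422.8, 219.2]
tcp_rot: [-3.142, 0.0, 1.578]
contact_force: [1.5, 0.0, 0.5]
grip_width: 0.8
finger_force: 0.0
```

```bash
python3 -m creep '[{"hand":0,"tx":-0.042,"ty":0.03,"tz":0,"spin":0},{"hand":0,"tx":-0.042,"ty":0.03,"tz":0,"spin":0},{"hand":0,"tx":-0.042,"ty":0.03,"tz":0,"spin":0},{"hand":0,"tx":-0.042,"ty":0.03,"tz":0,"spin":0},{"hand":0,"tx":-0.042,"ty":0.03,"tz":0,"spin":0}]'; python3 -m creep '[{"hand":0,"tx":-0.042,"ty":0.03,"tz":0,"spin":0},{"hand":0,"tx":-0.042,"ty":0.03,"tz":0,"spin":0},{"hand":0,"tx":-0.042,"ty":0.03,"tz":0,"spin":0},{"hand":0,"tx":-0.042,"ty":0.03,"tz":0,"spin":0},{"hand":0,"tx":0,"ty":0.03,"tz":0,"spin":0}]'; python3 -m creep '[{"hand":0,"tx":0,"ty":0.033,"tz":0.03,"spin":0},{"hand":0,"tx":0,"ty":0.034,"tz":0.03,"spin":0},{"hand":0,"tx":0,"ty":0.035,"tz":0.03,"spin":0},{"hand":0,"tx":0,"ty":0,"tz":0.015,"spin":0},{"hand":0,"tx":0,"ty":0,"tz":0,"spin":0}]'
python3 - <<'E'
from plant import cams;import cv2,numpy as np
f=lambda n,r,c:cv2.resize(cams.capture(n)['color'][r:r+120,c:c+120,::-1],(400,400),interpolation=2)
cv2.imwrite('pics/p.png',np.hstack([f('top',150,310),f('side',230,300)]))
E
```

```text
time: 2.08
tool_pos: [359.6, 212.4, 219.6]
tcp_rot: [3.141, -0.0, 1.577]
contact_force: [0.1, -0.1, -0.5]
grip_width: 0.2
finger_force: 0.0
time: 2.7
tool_pos: [510.1, 43.1, 219.4]
tcp_rot: [3.142, 0.001, 1.572]
contact_force: [0.3, 0.1, -0.2]
grip_width: 0.6
finger_force: 0.0
time: 3.32
tool_pos: [609.6, 46.2, 113.0]
tcp_rot: [-3.138, -0.0, 1.574]
contact_force: [0.6, 0.8, 1.4]
grip_width: 0.2
finger_force: 0.0
```

View pics/p.png

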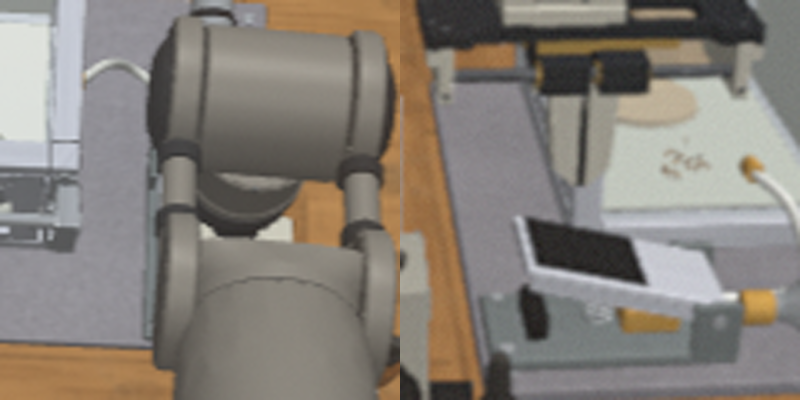

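The fingertips, at about (583,185) in the right half, are above the pad. Next I press slowly while watching the force.

```bash
python3 -m creep '[{"hand":0,"tx":0,"ty":0,"tz":0.01,"spin":0},{"hand":0,"tx":0,"ty":0,"tz":0.01,"spin":0},{"hand":0,"tx":0,"ty":0,"tz":0.005,"spin":0},{"hand":0,"tx":0,"ty":0,"tz":0.004,"spin":0},{"hand":0,"tx":0,"ty":0,"tz":0,"spin":0}]'; python3 -m creep '[{"hand":0,"tx":0,"ty":0,"tz":0.004,"spin":0},{"hand":0,"tx":0,"ty":0,"tz":0.002,"spin":0},{"hand":0,"tx":0,"ty":0,"tz":0,"spin":0}]'
```

```text
time: 4.05
tool_pos: [610.9, 46.1, 85.1]
tcp_rot: [-3.141, -0.0, 1.572]
contact_force: [-0.0, 0.3, -0.4]
grip_width: 0.3
finger_force: 0.0
time: 4.42
tool_pos: [610.9, 46.1, 79.2]
tcp_rot: [-3.141, -0.0, 1.572]
contact_force: [-0.0, 0.4, -0.9]
grip_width: 0.2
finger_force: 0.0
```

```bash
python3 - <<'E'
from h import *;import cv2
s=cams.capture('side');print(proj(s,[610,46,99]),proj(s,[611,46,65]))
cv2.imwrite('pics/q.png',cv2.resize(s['color'][250:350,310:430,::-1],(720,600),interpolation=2))
E
```

```text
[351.49472927 292.93528274] [351.16222221 307.80770563]
```

View pics/q.png

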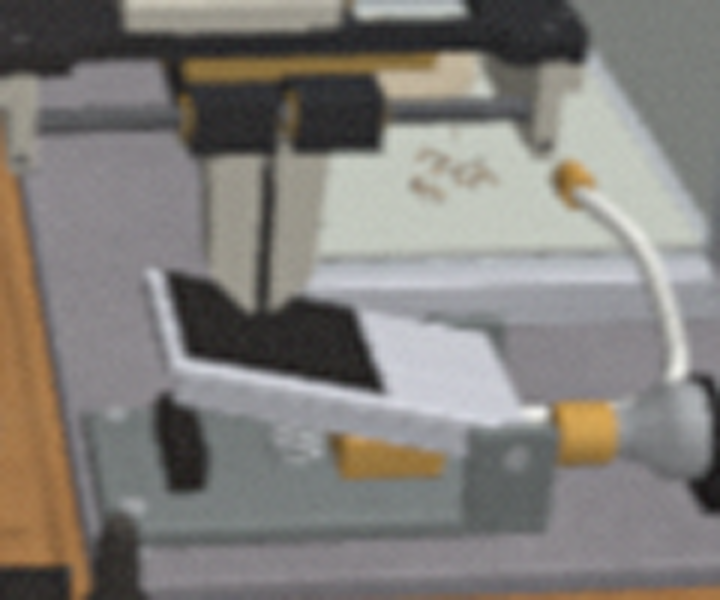

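The fingertips, at (265,310) in the crop, only just touch the pad and sit higher than I reckoned. I'll keep going down.

```bash
python3 -m creep '[{"hand":0,"tx":0,"ty":0,"tz":0.004,"spin":0},{"hand":0,"tx":0,"ty":0,"tz":0.003,"spin":0},{"hand":0,"tx":0,"ty":0,"tz":0,"spin":0}]'; python3 -m creep '[{"hand":0,"tx":0,"ty":0,"tz":0.004,"spin":0},{"hand":0,"tx":0,"ty":0,"tz":0,"spin":0}]'
```

```text
time: 4.85
tool_pos: [610.8, 46.2, 72.0]
tcp_rot: [-3.141, -0.0, 1.572]
contact_force: [1.1, 0.7, 0.1]
grip_width: 0.5
finger_force: 0.0
time: 5.1
tool_pos: [611.3, 46.1, 68.6]
tcp_rot: [3.141, -0.0, 1.572]
contact_force: [-0.1, 0.2, 1.8]
grip_width: 0.7
finger_force: 0.9
```

```bash
python3 -m creep '[{"hand":0,"tx":0,"ty":0,"tz":0.004,"spin":0},{"hand":0,"tx":0,"ty":0,"tz":0,"spin":0}]'; python3 -m creep '[{"hand":0,"tx":0,"ty":0,"tz":0.004,"spin":0},{"hand":0,"tx":0,"ty":0,"tz":0,"spin":0}]'
python3 - <<'E'
from h import *;import cv2
s=cams.capture('side')
cv2.imwrite('pics/r.png',cv2.resize(s['color'][250:350,310:430,::-1],(720,600),interpolation=2))
E
```

```text
time: 5.35
tool_pos: [611.0, 46.1, 64.6]
tcp_rot: [-3.142, -0.0, 1.572]
contact_force: [-1.4, 0.7, 4.5]
grip_width: 0.3
finger_force: 2.5
time: 5.6
tool_pos: [610.7, 46.2, 60.7]
tcp_rot: [-3.141, -0.0, 1.572]
contact_force: [-3.3, -0.8, 7.0]
grip_width: 0.7
finger_force: 3.2
```

View pics/r.png

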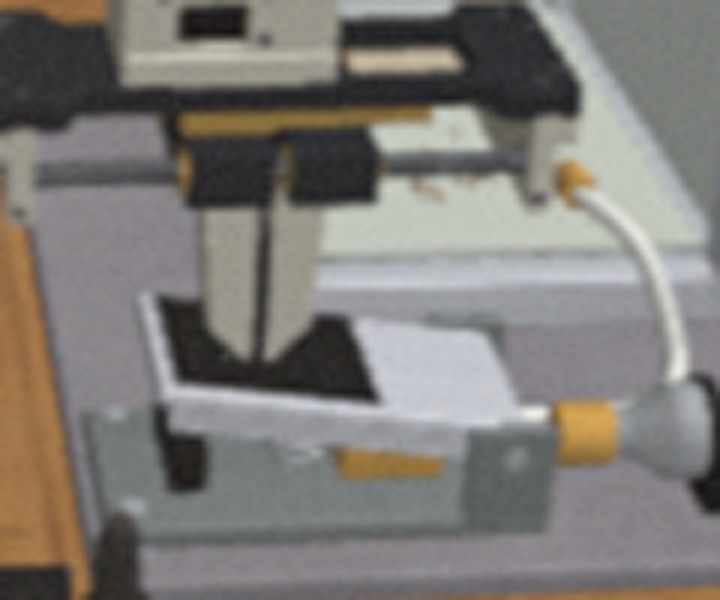

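The tips, at (258,360) in the crop, are on the pad and the treadle is going down.

```bash
python3 -m creep '[{"hand":0,"tx":0,"ty":0,"tz":0.004,"spin":0},{"hand":0,"tx":0,"ty":0,"tz":0,"spin":0}]'; python3 -m creep '[{"hand":0,"tx":0,"ty":0,"tz":0.003,"spin":0},{"hand":0,"tx":0,"ty":0,"tz":0,"spin":0}]'; python3 -m creep '[{"hand":0,"tx":0,"ty":0,"tz":0.002,"spin":0},{"hand":0,"tx":0,"ty":0,"tz":0,"spin":0}]'
```

```text
time: 5.9
tool_pos: [610.4, 46.2, 56.8]
tcp_rot: [-3.14, -0.0, 1.572]
contact_force: [-4.5, -0.5, 8.8]
grip_width: 0.5
finger_force: 3.9
time: 6.15
tool_pos: [610.0, 46.2, 53.9]
tcp_rot: [-3.14, -0.0, 1.572]
contact_force: [-5.3, -0.5, 10.5]
grip_width: 0.3
finger_force: 4.5
time: 6.4
tool_pos: [609.7, 46.2, 51.9]
tcp_rot: [-3.139, -0.0, 1.572]
contact_force: [-6.1, -0.2, 10.0]
grip_width: 0.2
finger_force: 4.9
```

```bash
python3 -m creep '[{"hand":0,"tx":0,"ty":0,"tz":0.002,"spin":0},{"hand":0,"tx":0,"ty":0,"tz":0,"spin":0}]'; python3 -m creep '[{"hand":0,"tx":0,"ty":0,"tz":0.002,"spin":0},{"hand":0,"tx":0,"ty":0,"tz":0,"spin":0}]'; python3 -m creep '[{"hand":0,"tx":0,"ty":0,"tz":0.001,"spin":0},{"hand":0,"tx":0,"ty":0,"tz":0,"spin":0}]'
```

```text
time: 6.65
tool_pos: [609.7, 46.2, 50.7]
tcp_rot: [-3.139, -0.0, 1.572]
contact_force: [-9.1, -1.1, 14.8]
grip_width: 0.3
finger_force: 6.9
time: 6.9
tool_pos: [609.7, 46.2, 50.3]
tcp_rot: [-3.14, 0.0, 1.572]
contact_force: [-12.2, -1.0, 25.1]
grip_width: 0.5
finger_force: 12.4
time: 7.15
tool_pos: [609.7, 46.2, 50.1]
tcp_rot: [-3.14, 0.0, 1.572]
contact_force: [-14.8, -0.4, 30.3]
grip_width: 0.5
finger_force: 15.1
```

It's on the stop at about 30 N. Hold for more than 1.5 s, release, then go up and back.

```bash
Z='x'; python3 -m creep '[{"hand":0,"tx":0,"ty":0,"tz":0,"spin":0},{"hand":0,"tx":0,"ty":0,"tz":0,"spin":0},{"hand":0,"tx":0,"ty":0,"tz":0,"spin":0},{"hand":0,"tx":0,"ty":0,"tz":0,"spin":0},{"hand":0,"tx":0,"ty":0,"tz":0,"spin":0}]' | head -4; python3 -m creep '[{"hand":0,"tx":0,"ty":0,"tz":0,"spin":0},{"hand":0,"tx":0,"ty":0,"tz":0,"spin":0},{"hand":0,"tx":0,"ty":0,"tz":0,"spin":0},{"hand":0,"tx":0,"ty":0,"tz":0,"spin":0},{"hand":0,"tx":0,"ty":0,"tz":0,"spin":0}]'|head -4; python3 -m creep '[{"hand":0,"tx":0,"ty":0,"tz":-0.01,"spin":0},{"hand":0,"tx":0,"ty":0,"tz":-0.015,"spin":0},{"hand":0,"tx":0,"ty":0,"tz":-0.04,"spin":0},{"hand":0,"tx":0,"ty":-0.02,"tz":-0.05,"spin":0},{"hand":0,"tx":0,"ty":-0.03,"tz":-0.05,"spin":0}]'; python3 -m creep '[{"hand":0,"tx":0,"ty":-0.04,"tz":-0.05,"spin":0},{"hand":0,"tx":0.02,"ty":-0.02,"tz":-0.02,"spin":0},{"hand":0.8,"tx":0,"ty":0,"tz":0,"spin":-10},{"hand":0.8,"tx":0,"ty":0,"tz":0,"spin":-10},{"hand":0.8,"tx":0,"ty":0,"tz":0,"spin":-10}]';python3 -m creep '[{"hand":0.8,"tx":0,"ty":0,"tz":0,"spin":-10},{"hand":0.8,"tx":0,"ty":0,"tz":0,"spin":-10},{"hand":0.8,"tx":0,"ty":0,"tz":0,"spin":-10},{"hand":0.8,"tx":0,"ty":0,"tz":0,"spin":-10},{"hand":0.8,"tx":0,"ty":0,"tz":0,"spin":-10}]';python3 -m creep '[{"hand":0.8,"tx":0,"ty":0,"tz":0,"spin":-9.3},{"hand":0.8,"tx":0,"ty":0,"tz":0,"spin":0}]'
```

```text
time: 7.78
tool_pos: [609.7, 46.2, 50.1]
tcp_rot: [-3.14, 0.0, 1.572]
contact_force: [-14.7, 0.8, 30.9]
time: 8.4
tool_pos: [609.7, 46.2, 50.1]
tcp_rot: [-3.14, 0.0, 1.572]
contact_force: [-14.8, -0.2, 30.2]
time: 9.02
tool_pos: [560.3, 46.0, 212.2]
tcp_rot: [-3.14, -0.0, 1.572]
contact_force: [0.1, -0.1, 0.7]
grip_width: 0.3
finger_force: 0.0
time: 9.65
tool_pos: [501.5, 66.1, 280.1]
tcp_rot: [-3.141, -0.001, 2.101]
contact_force: [-0.9, 0.5, 0.4]
grip_width: 26.0
finger_force: 0.0
time: 10.28
tool_pos: [501.6, 66.0, 279.9]
tcp_rot: [-3.141, -0.001, 2.974]
contact_force: [-0.4, 0.2, 0.1]
grip_width: 72.3
finger_force: 0.0
time: 10.52
tool_pos: [501.6, 66.0, 280.0]
tcp_rot: [3.141, -0.001, 3.129]
contact_force: [-0.5, 0.4, -0.1]
grip_width: 73.5
finger_force: 0.0
```

```bash
python3 -m creep '[{"hand":0.8,"tx":-0.0185,"ty":0.0415,"tz":0.01,"spin":0},{"hand":0.8,"tx":-0.0185,"ty":0.0415,"tz":0.01,"spin":0},{"hand":0.8,"tx":-0.0185,"ty":0.0415,"tz":0.01,"spin":0},{"hand":0.8,"tx":-0.0185,"ty":0.0415,"tz":0.01,"spin":0},{"hand":0.8,"tx":0,"ty":0,"tz":0,"spin":0}]'
python3 - <<'E'
from h import *;import cv2
s=cams.capture('side');print(proj(s,[575,232,240]),proj(s,[575,232,226]))
cv2.imwrite('pics/k.png',cv2.resize(s['color'][150:290,260:428,::-1],(720,600),interpolation=2))
E
```

```text
time: 11.15
tool_pos: [577.5, 233.5, 238.0]
tcp_rot: [-3.141, -0.003, 3.13]
contact_force: [0.3, -0.5, 0.0]
grip_width: 73.9
finger_force: 0.0
[325.27629897 197.22503679] [325.10661715 203.24574458]
```

View pics/k.png

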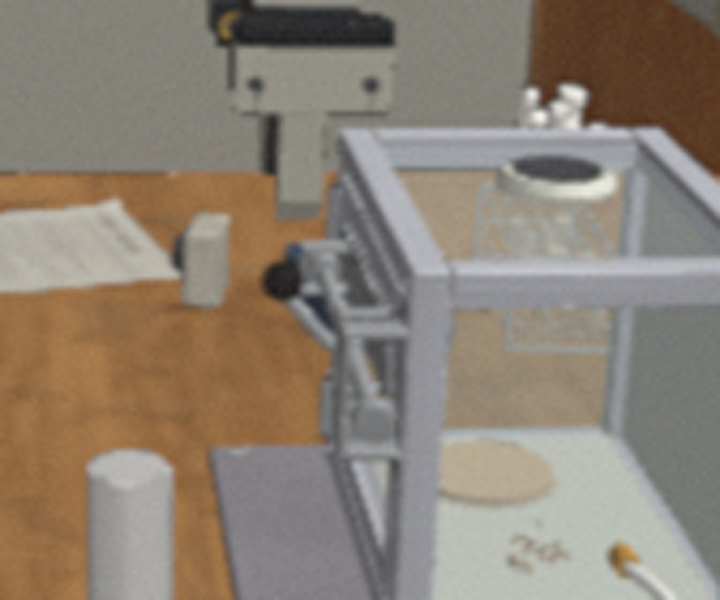

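The near fingertip is at (300,213) in the crop, image (330,199.7), and the knob is at (287,280). The fingertip looks higher than the reported pose implies, so I'll work that out.

```bash
python3 - <<'E'
from h import *
s=cams.capture('side')
for y in(178,188):
  for z in(224,238,246):print(y,z,proj(s,[577,y,z]))
print(proj(s,[575.6,231.7,199]))
E
```

```text
178 224 [328.88180694 211.90190397]
178 238 [329.08030548 205.63629359]
178 246 [329.19470814 202.02517141]
188 224 [328.32126808 210.39811079]
188 238 [328.51493458 204.18130118]
188 246 [328.62654367 200.5985831 ]
[325.0633809  214.72339151]
```

The tips are about 10 mm above the reported TCP, which agrees with the pedal contact. The grip height should therefore be a reading of about 172.

```bash
python3 -m creep '[{"hand":0.8,"tx":0,"ty":0,"tz":0.016,"spin":0},{"hand":0.8,"tx":0,"ty":0,"tz":0.016,"spin":0},{"hand":0.8,"tx":0,"ty":0,"tz":0.016,"spin":0},{"hand":0.8,"tx":0,"ty":0,"tz":0.016,"spin":0},{"hand":0.8,"tx":0,"ty":0,"tz":0,"spin":0}]'; python3 -m creep '[{"hand":0.4,"tx":0,"ty":0,"tz":0,"spin":0},{"hand":0.4,"tx":0,"ty":0,"tz":0,"spin":0},{"hand":0.4,"tx":0,"ty":0,"tz":0,"spin":0}]'
python3 - <<'E'
from h import *;import cv2
s=cams.capture('side')
cv2.imwrite('pics/k2.png',cv2.resize(s['color'][180:250,290:374,::-1],(720,600),interpolation=2))
E
```

```text
time: 11.88
tool_pos: [576.9, 230.8, 174.3]
tcp_rot: [-3.141, -0.003, 3.13]
contact_force: [-0.0, 0.8, 0.6]
grip_width: 73.5
finger_force: 0.0
time: 12.25
tool_pos: [578.1, 231.3, 176.8]
tcp_rot: [3.141, 0.001, 3.131]
contact_force: [0.1, 0.4, -0.6]
grip_width: 47.7
finger_force: 0.0
```

View pics/k2.png

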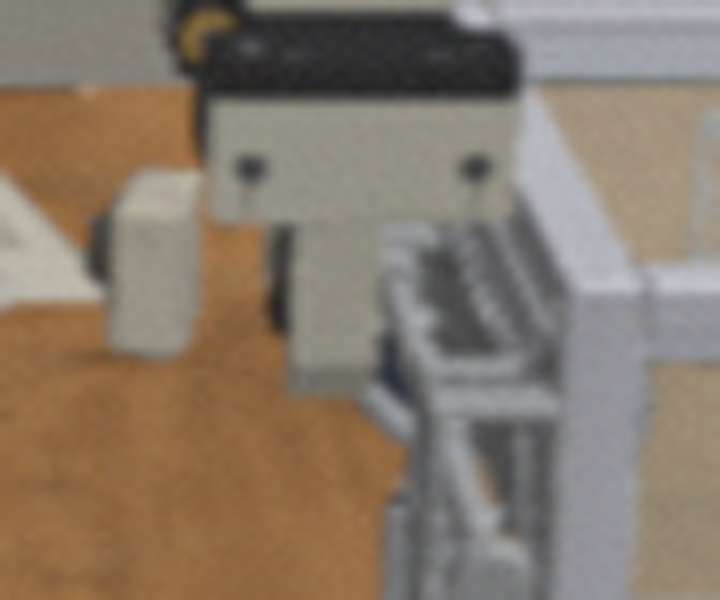

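The near finger's tip, at (330,385) in the crop, covers the knob and sits slightly high. Lower 6 mm more and close.

```bash
python3 -m creep '[{"hand":0.4,"tx":0,"ty":0,"tz":0.006,"spin":0},{"hand":0.1,"tx":0,"ty":0,"tz":0,"spin":0},{"hand":0,"tx":0,"ty":0,"tz":0,"spin":0},{"hand":0,"tx":0,"ty":0,"tz":0,"spin":0},{"hand":0,"tx":0,"ty":0,"tz":0,"spin":0}]'; python3 -m creep '[{"hand":0,"tx":0,"ty":0,"tz":0,"spin":0},{"hand":0,"tx":0,"ty":0,"tz":0,"spin":0}]'
```

```text
time: 12.92
tool_pos: [577.8, 231.3, 170.2]
tcp_rot: [3.141, -0.0, 3.131]
contact_force: [0.5, 1.3, -1.4]
grip_width: 20.3
finger_force: 30.0
time: 13.18
tool_pos: [577.8, 231.2, 170.2]
tcp_rot: [3.141, 0.0, 3.131]
contact_force: [0.3, 0.5, -1.0]
grip_width: 20.0
finger_force: 30.0
```

Gripped at a width of 20 mm. Next, lift 11 mm.

```bash
python3 -m creep '[{"hand":0,"tx":0,"ty":0.001,"tz":-0.004,"spin":0},{"hand":0,"tx":0,"ty":0.001,"tz":-0.004,"spin":0},{"hand":0,"tx":0,"ty":0.001,"tz":-0.003,"spin":0},{"hand":0,"tx":0,"ty":0,"tz":0,"spin":0}]'
```

```text
time: 13.68
tool_pos: [577.9, 234.1, 181.4]
tcp_rot: [-3.142, 0.0, 3.131]
contact_force: [0.6, 0.4, -5.3]
grip_width: 20.2
finger_force: 30.0
```

```bash
python3 -m creep '[{"hand":0,"tx":0,"ty":0.005,"tz":0,"spin":0},{"hand":0,"tx":0,"ty":0.005,"tz":0,"spin":0},{"hand":0,"tx":0,"ty":0,"tz":0,"spin":0}]'; python3 -m creep '[{"hand":0,"tx":0,"ty":0.005,"tz":0,"spin":0},{"hand":0,"tx":0,"ty":0.005,"tz":0,"spin":0},{"hand":0,"tx":0,"ty":0,"tz":0,"spin":0}]'
```

```text
time: 14.05
tool_pos: [577.9, 244.9, 181.1]
tcp_rot: [3.141, 0.0, 3.131]
contact_force: [1.8, 1.3, -5.0]
grip_width: 20.2
finger_force: 30.0
time: 14.42
tool_pos: [578.0, 254.9, 181.1]
tcp_rot: [3.141, 0.0, 3.131]
contact_force: [0.8, 1.1, -6.4]
grip_width: 20.2
finger_force: 30.0
```

It slides freely. Draw on while easing down a little, as the lever arm is getting shorter.

```bash
python3 -m creep '[{"hand":0,"tx":0,"ty":0.005,"tz":0.001,"spin":0},{"hand":0,"tx":0,"ty":0.005,"tz":0.002,"spin":0},{"hand":0,"tx":0,"ty":0.005,"tz":0.001,"spin":0},{"hand":0,"tx":0,"ty":0,"tz":0,"spin":0}]'
```

```text
time: 14.92
tool_pos: [578.3, 270.1, 177.5]
tcp_rot: [3.14, 0.001, 3.131]
contact_force: [0.4, 0.2, -1.8]
grip_width: 19.9
finger_force: 30.0
```

The bolt is drawn about 36 mm. Now swing the gate in 4° arc steps about the hinge.

```bash
python3 -m creep '[{"hand":0,"tx":0.0043,"ty":0.0021,"tz":0,"spin":2},{"hand":0,"tx":0.0043,"ty":0.0021,"tz":0,"spin":2},{"hand":0,"tx":0,"ty":0,"tz":0,"spin":0}]'; python3 -m creep '[{"hand":0,"tx":0.0043,"ty":0.0021,"tz":0,"spin":2},{"hand":0,"tx":0.0043,"ty":0.0021,"tz":0,"spin":2},{"hand":0,"tx":0,"ty":0,"tz":0,"spin":0}]'
```

```text
time: 15.3
tool_pos: [570.2, 273.7, 177.7]
tcp_rot: [3.141, 0.001, 3.061]
contact_force: [2.7, -0.7, -1.8]
grip_width: 20.5
finger_force: 30.0
time: 15.68
tool_pos: [562.0, 278.6, 177.6]
tcp_rot: [3.141, 0.001, 2.992]
contact_force: [1.4, -2.1, -1.7]
grip_width: 20.2
finger_force: 30.0
```

Forces are small (about 2 N), so the gate is following. Continue.

```bash
python3 -m creep '[{"hand":0,"tx":0.0043,"ty":0.0021,"tz":0,"spin":2},{"hand":0,"tx":0.0043,"ty":0.0021,"tz":0,"spin":2},{"hand":0,"tx":0.0043,"ty":0.0021,"tz":0,"spin":2},{"hand":0,"tx":0.0043,"ty":0.0021,"tz":0,"spin":2},{"hand":0,"tx":0,"ty":0,"tz":0,"spin":0}]'; python3 -m creep '[{"hand":0,"tx":0.0043,"ty":0.0021,"tz":0,"spin":2},{"hand":0,"tx":0.0043,"ty":0.0021,"tz":0,"spin":2},{"hand":0,"tx":0,"ty":0,"tz":0,"spin":0},{"hand":0,"tx":0,"ty":0,"tz":0,"spin":0}]'
python3 - <<'E'
from h import *;import cv2
s=cams.capture('side')
cv2.imwrite('pics/g.png',cv2.resize(s['color'][170:310,270:438,::-1],(720,600),interpolation=2))
O=np.array([637,280.]);
for o in (0.3,0.35,.4):
  h=np.array([632,395.]);a=-o-.01;v=np.array([-7,-227]);p=h+[v[0]*np.cos(a)-v[1]*np.sin(a),v[0]*np.sin(a)+v[1]*np.cos(a)]
  print(o,[((proj(s,[*p,z])-[270,170])*600/140).round() for z in (122,209)])
E
```

```text
time: 16.3
tool_pos: [546.8, 290.2, 177.5]
tcp_rot: [3.141, 0.001, 2.853]
contact_force: [1.9, -1.4, -0.8]
grip_width: 20.0
finger_force: 30.0
time: 16.8
tool_pos: [540.0, 296.7, 177.3]
tcp_rot: [3.141, 0.0, 2.783]
contact_force: [2.8, -1.6, -0.8]
grip_width: 20.7
finger_force: 30.0
0.3 [array([206., 365.]), array([209., 207.])]
0.35 [array([184., 363.]), array([187., 204.])]
0.4 [array([164., 359.]), array([166., 201.])]
```

View pics/g.png

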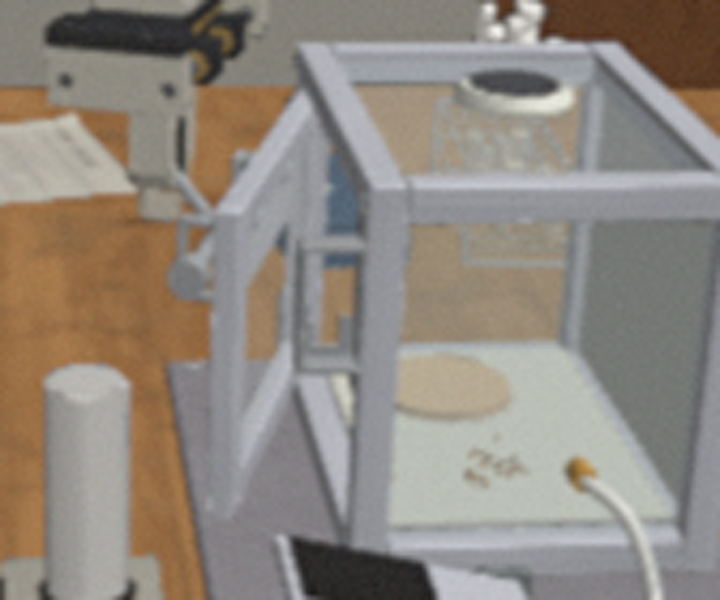

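The gate is ajar, its front free edge at about (217,365) in the crop, and the bolt head at (190,275) is well clear. Image and pose put the angle at about 0.30–0.34 rad. I'll open it 2° more.

```bash
python3 -m creep '[{"hand":0,"tx":0.0037,"ty":0.0018,"tz":0,"spin":1.7},{"hand":0,"tx":0,"ty":0,"tz":0,"spin":0},{"hand":0,"tx":0,"ty":0,"tz":0,"spin":0},{"hand":0,"tx":0,"ty":0,"tz":0,"spin":0}]' && python3 -c "
from plant import close_job;print(close_job())"
```

```text
time: 17.35
tool_pos: [536.7, 299.9, 177.3]
tcp_rot: [3.141, 0.0, 2.752]
contact_force: [2.6, -1.9, -0.6]
grip_width: 20.1
finger_force: 30.0
the job is handed in; nothing more can be done
None
```

I pressed the gas pedal to its stop for about 1.7 s and let it up. I then lifted and drew the bolt about 37 mm and handed the job in at 17.4 s, with the gripper holding the gate open an estimated 0.33–0.37 rad (about 8 cm at the free edge).

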